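# Set out the popcorn seasonings in order on the serving rack

## Robot

A 6-joint arm with a two-finger parallel gripper is mounted at the origin on the work surface. World frame = base frame: x ahead of the robot, y to its left, z up, the work surface at z = 0. Lengths are in m, angles in rad, forces in N, time in s.
With the tool pointing down it reaches from about 0.375 to 0.9 m from the base axis. Payload 3.1 kg.
Tool frame: the origin (TCP) lies at the very end of the fingers, on their centre line; the grasp point (between the pads) lies 19 mm behind it; z points along the fingers, y is the line along which they close (so a half turn about z gives the same grasp; the last joint's range is limited). The gripper opens to 85 mm and grips with 20 to 120 N. Pads are 22 mm wide; open, the fingers measure 114 mm over their backs; the gripper's body (76 mm by 85 mm) begins 54 mm behind the grasp point. The pads swing forward as they close: fully open they stand 13 mm farther back than shut.
Start: joints at [-1.312, 0.527, 1.433, -0, 1.181, -0.178], TCP at [0.264, -0.566, 0.231] pointing down, gripper open.
Joint ranges: [-3.08, 3.08], [-0.75, 2.2], [0.22, 2.44], [-1.43, 4.57], [0, 2.65], [-2.85, 2.85]. Speed limits (rad/s): [2.79, 2.79, 3.14, 3.14, 3.14, 3.14].

## Interface

Orientations are given as a unit quaternion [w, x, y, z].
In Python, from cell import ctrl gives the robot as it stands.
- The arm moves only by the shell command python3 inch.py 'ROWS' [FORCE]. ROWS is a JSON list of rows, 1 to 12 of them, each of 7 numbers: dx, dy, dz in m, then a rotation vector rx, ry, rz in rad, then the finger opening in m; each row shifts and turns the commanded pose from where the row before left it, along the tool's axes as they then stand; what a row does not reach is not made up. A row lasts 1/12 s, in which the tool goes at most 0.0417 m and 0.125 rad, less where a joint would pass 70% of its speed; a pose out of reach is approached as far as the arm can. The fingers move at their own pace and stop on an object; FORCE is the grip in N (left out, the last holds). Time passes only in rows, so rows that do not move let the fingers close. It prints the time, the measured TCP pose, the force, the opening and the grip force at its end. Input that does not fit is refused with a message, and nothing moves.
- ctrl.observe(): the state, without advancing time (a new reading comes with each control period).
- ctrl.capture(name): name is "side" or "top"; returns a dict with "frame" (420x560x3 uint8, red, green, blue), "z_map" (420x560 float32, m along the optical axis (not along the pixel's ray), 0 where there is no reading), "fx", "fy", "cx", "cy" (pixels), "dist_coeffs" ([k1, k2, p1, p2, k3] as OpenCV has them; the pictures are not rectified), "extrinsics" (4x4, takes a point from world to camera coordinates). Camera axes: x right, y down, z forward; pixel columns grow to the right and rows downward; lengths in m; the calibration is good to about 2 mm. A picture is of the moment at which its call begins.
- ctrl.close_job(): hands the job in; it is judged then, once.
The state is a dict: "t": time; "q": joint angles; "joint_vel": joint speeds; "effort": joint torques, N m; "tool_pos": TCP position; "tool_rot": TCP orientation; "force": force on the tool from outside, world axes, zero at the start; "moment": the same for the moment, N m; "gripper_width": finger opening in m; "finger_force": force on a finger pad.
Only numpy, scipy, OpenCV 4.12 (cv2) and the standard library are available. Lean on these libraries where they do the work, as an engineer would, in place of code of your own. Each camera call takes 0.05 s, during which the arm holds its last target. There are 200 camera calls.

## Task

Film night: move the four seasoning shakers from the dark walnut storage rack to the grey serving rack, one standing upright in each pocket, in the same order counted from the brass posts: the shaker nearest the storage rack's brass post goes into the pocket nearest the serving rack's brass post, the next one next to it, and so on. Set them down without dropping or tipping them over.

Things in the scene. Friction and masses are not known exactly. Their poses are not given: they have to be found in the camera images.
- storage_rack: dark walnut rack, fixed; origin: centre of its underside, z up. Row of 4 open pockets 60 x 60 mm inside, centres at x 0, y +96, +32, -32, -96 mm; floor at z 6 mm, walls 4 mm thick, rims z 18 mm. Spans y -152 to +152, x -34 to +60 mm (ledge with colour tags from x +34, 18 mm high). Brass post (30 mm ball on a stem, top z 70 mm) at its +y end, y +141 mm
- serving_rack: grey plastic rack, fixed, empty at the start; origin: centre of its underside, z up. Row of 4 open pockets 60 x 60 mm inside, centres at x 0, y -96, -32, +32, +96 mm; floor at z 6 mm, walls 4 mm thick, rims z 18 mm. Spans y -152 to +152, x -34 to +34 mm. Brass post (30 mm ball on a stem, top z 70 mm) at its -y end, y -141 mm: the other end than on the storage rack
- shaker_red: seasoning shaker: upright round white cylinder, 42 mm diameter, 95 mm high, with a red cap (top 23 mm) and a red label band; loose, 100 to 190 g, starts standing in a pocket of the storage rack. Origin: centre of its underside, z up along the shaker
- tag_red: red shelf label tile, 22 x 44 x 3 mm, fixed on the storage rack's ledge beside the pocket in which the red shaker starts (pocket centre 47 mm towards -x of the tag in the rack's frame); it stays and shows the storage order. Origin: centre of its underside
- shaker_yellow: seasoning shaker: upright round white cylinder, 42 mm diameter, 95 mm high, with a yellow cap (top 23 mm) and a yellow label band; loose, 100 to 190 g, starts standing in a pocket of the storage rack. Origin: centre of its underside, z up along the shaker
- tag_yellow: yellow shelf label tile, 22 x 44 x 3 mm, fixed on the storage rack's ledge beside the pocket in which the yellow shaker starts (pocket centre 47 mm towards -x of the tag in the rack's frame); it stays and shows the storage order. Origin: centre of its underside
- shaker_green: seasoning shaker: upright round white cylinder, 42 mm diameter, 95 mm high, with a green cap (top 23 mm) and a green label band; loose, 100 to 190 g, starts standing in a pocket of the storage rack. Origin: centre of its underside, z up along the shaker
- tag_green: green shelf label tile, 22 x 44 x 3 mm, fixed on the storage rack's ledge beside the pocket in which the green shaker starts (pocket centre 47 mm towards -x of the tag in the rack's frame); it stays and shows the storage order. Origin: centre of its underside
- shaker_blue: seasoning shaker: upright round white cylinder, 42 mm diameter, 95 mm high, with a blue cap (top 23 mm) and a blue label band; loose, 100 to 190 g, starts standing in a pocket of the storage rack. Origin: centre of its underside, z up along the shaker
- tag_blue: blue shelf label tile, 22 x 44 x 3 mm, fixed on the storage rack's ledge beside the pocket in which the blue shaker starts (pocket centre 47 mm towards -x of the tag in the rack's frame); it stays and shows the storage order. Origin: centre of its underside

How it is judged:
By the outcome, as a careful person would: the job done as asked, in the order asked, and still so for the second after the job is handed in, with the robot touching nothing.
It also fails if it takes over 120 s, if anything falls off the work surface, if the arm or the gripper's body presses on something with over 40 N, if the wrist force passes 120 N, or if a joint passes its speed limit or range.

## Working session

There is one attempt and no reset: what is moved stays moved. The work goes in short steps, Python scripts to look and compute and a shell command to move; the robot and the scene stay as the last step left them, time stands still between calls to the robot, and variables do not carry over. Pictures are saved under pics/ and viewed, at most 14 in all, crops included, and the job is handed in when it is done.

```bash
ls; mkdir -p pics; python3 - <<'E'
from cell import ctrl
import cv2,numpy as np,pickle
d={n:ctrl.capture(n) for n in("top","side")}
pickle.dump(d,open("c0.pkl","wb"))
for n in d:
    cv2.imwrite(f"pics/{n}0.png",d[n]["frame"][:,:,::-1]); c=d[n]
    print(n,c["fx"],c["fy"],c["cx"],c["cy"],c["dist_coeffs"]);print(np.round(c["extrinsics"],3))
print(ctrl.observe())
E
```

```text
cell.py
inch.py
pics
top 493.630892827523 493.630892827523 278.6289252813386 202.09866526481858 [-0.18258023  0.          0.          0.          0.        ]
[[-2.700e-02 -1.000e+00  1.000e-03  1.900e-02]
 [-9.870e-01  2.700e-02 -1.590e-01  5.440e-01]
 [ 1.590e-01 -5.000e-03 -9.870e-01  1.202e+00]
 [ 0.000e+00  0.000e+00  0.000e+00  1.000e+00]]
side 413.3544833814116 413.3544833814116 277.55647284570824 202.58086675798162 [-0.00095004  0.          0.          0.          0.        ]
[[-0.986 -0.164  0.02   0.514]
 [-0.113  0.581 -0.806  0.113]
 [ 0.121 -0.797 -0.592  0.882]
 [ 0.     0.     0.     1.   ]]
{'t': 0.1, 'q': array([-1.31247950e+00,  5.28396480e-01,  1.43377465e+00, -3.30809420e-06,
        1.18143060e+00, -1.78531488e-01]), 'joint_vel': array([-1.08477828e-03, -1.92937507e-03, -2.84939312e-03, -3.05987451e-05,
       -7.76913402e-05,  1.37349166e-03]), 'effort': array([-1.48425061e-04, -4.43305099e+01, -1.78587019e+01, -1.68096844e-04,
        3.84994433e-03, -8.38719899e-06]), 'tool_pos': array([ 0.26426719, -0.56566075,  0.23041704]), 'tool_rot': array([-1.00367712e-03,  9.76239504e-01,  2.16691995e-01, -4.15914393e-05]), 'force': array([0.36448596, 0.54878616, 0.5872556 ]), 'moment': array([0.02741437, 0.02723309, 0.05193531]), 'finger_force': 0.0, 'gripper_width': 0.0852346704266493}
```
View pics/top0.png

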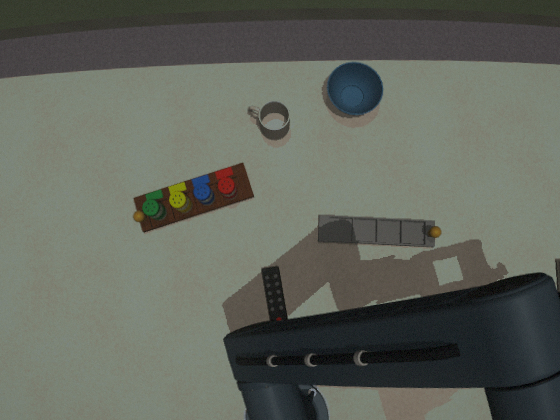

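View pics/side0.png

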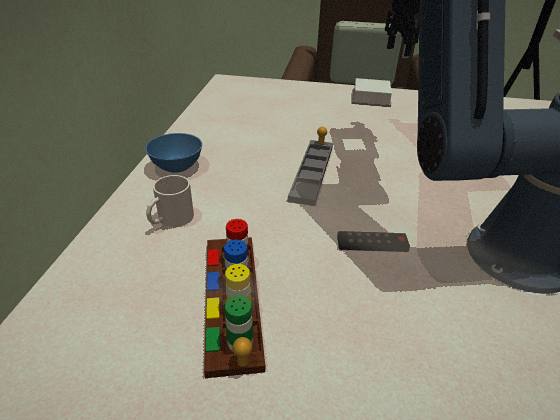

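Top view: green (152,207), yellow (178,200), blue (202,192) and red (227,186), counted from the storage post at (139,215). The empty serving rack runs from (318,230) to its post at (435,232). The side view shows the same order and nothing in the way.

```bash
cat > h.py <<'E'
import cv2,numpy as np
def K(c): return np.array([[c["fx"],0,c["cx"]],[0,c["fy"],c["cy"]],[0,0,1.]])
def ray(c,uv):
    n=cv2.undistortPoints(np.array(uv,float).reshape(-1,1,2),K(c),np.array(c["dist_coeffs"],float)).reshape(-1,2)
    E=np.array(c["extrinsics"]);R,t=E[:3,:3],E[:3,3]
    return -R.T@t,np.c_[n,np.ones(len(n))]@R      # origin, dirs (unit optical depth)
def plane(c,uv,z):
    o,d=ray(c,uv); return o+d*((z-o[2])/d[:,2])[:,None]
def cloud(c,m):
    v,u=np.nonzero(m&(c["z_map"]>0)); o,d=ray(c,np.c_[u,v]); return o+d*c["z_map"][v,u][:,None]
def tri(c1,p1,c2,p2):
    o1,d1=ray(c1,p1);o2,d2=ray(c2,p2);d1,d2=d1[0],d2[0]
    s=np.linalg.lstsq(np.c_[d1,-d2],o2-o1,rcond=None)[0]
    a,b=o1+s[0]*d1,o2+s[1]*d2; return (a+b)/2,np.linalg.norm(a-b)
H={"red":[(0,6),(174,180)],"yellow":[(24,34)],"green":[(50,85)],"blue":[(100,120)],"brass":[(12,20)]}
def mask(c,k,s=130,v=70):
    h=cv2.cvtColor(c["frame"],cv2.COLOR_RGB2HSV)
    return (sum(((h[...,0]>=a)&(h[...,0]<=b)) for a,b in H[k])>0)&(h[...,1]>s)&(h[...,2]>v)
def blobs(m,mn=8):
    n,l,st,ce=cv2.connectedComponentsWithStats(m.astype(np.uint8))
    return [(st[i,4],ce[i],l==i) for i in range(1,n) if st[i,4]>=mn]
E
python3 - <<'E'
import pickle;from h import *
d=pickle.load(open("c0.pkl","rb"))
for n in d:
  c=d[n]
  for k in H:
    for a,ce,m in blobs(mask(c,k,100 if k=="green" else 130,50),15):
      if k=="blue" and a>500: continue
      P=cloud(c,m); print(n,k,a,ce.round(1),np.median(P,0).round(3),"zmax",np.percentile(P[:,2],90).round(3), "top-ctr",P[P[:,2]>np.percentile(P[:,2],90)-.006].mean(0).round(3))
for n in d:
  c=d[n];P=cloud(c,np.ones((420,560),bool))
  s=P[(P[:,2]>.012)&(P[:,2]<.026)&(P[:,0]>.3)&(P[:,0]<.6)&(P[:,1]<0)&(P[:,1]>-.45)]
  print(n,len(s),cv2.minAreaRect(s[:,:2].astype(np.float32)),np.median(s[:,2]))
E
```

```text
top red 393 [225.1 180.4] [0.592 0.136 0.098] zmax 0.104 top-ctr [0.58  0.133 0.102]
top red 22 [231.4 195.5] [0.562 0.122 0.048] zmax 0.058 top-ctr [0.562 0.13  0.057]
top red 15 [278.1 318.6] [0.255 0.014 0.021] zmax 0.275 top-ctr [0.27  0.014 0.277]
top yellow 382 [177.3 195.1] [0.559 0.256 0.099] zmax 0.104 top-ctr [0.548 0.251 0.102]
top yellow 37 [186.4 206.7] [0.536 0.235 0.051] zmax 0.063 top-ctr [0.536 0.244 0.062]
top green 350 [151.6 202.8] [0.541 0.321 0.099] zmax 0.103 top-ctr [0.531 0.318 0.102]
top blue 343 [201.2 187.2] [0.577 0.195 0.099] zmax 0.104 top-ctr [0.567 0.191 0.102]
top brass 17 [237.3 172.5] [0.631 0.111 0.019] zmax 0.021 top-ctr [0.63  0.11  0.019]
top brass 18 [188.6 183.4] [0.605 0.237 0.02 ] zmax 0.023 top-ctr [0.604 0.237 0.02 ]
top brass 31 [188.9 193. ] [0.581 0.237 0.015] zmax 0.02 top-ctr [0.583 0.238 0.018]
top brass 15 [246.  190.3] [0.582 0.09  0.019] zmax 0.022 top-ctr [0.581 0.087 0.019]
top brass 53 [166.6 200.7] [0.561 0.297 0.018] zmax 0.021 top-ctr [0.566 0.294 0.02 ]
top brass 23 [218.5 199. ] [0.563 0.16  0.01 ] zmax 0.021 top-ctr [0.5
[... 1515 characters left out ...]
7.8] [ 0.904 -0.195  0.057] zmax 0.066 top-ctr [ 0.903 -0.184  0.064]
side blue 445 [235.2 251. ] [0.566 0.202 0.101] zmax 0.103 top-ctr [0.567 0.196 0.102]
side blue 212 [212.5 280.6] [0.61  0.207 0.022] zmax 0.024 top-ctr [0.611 0.208 0.022]
side brass 107 [321.6 134.1] [ 0.455 -0.379  0.057] zmax 0.068 top-ctr [ 0.454 -0.381  0.067]
side brass 402 [242.3 350.4] [0.515 0.366 0.063] zmax 0.07 top-ctr [0.516 0.363 0.068]
top 1007 ((0.4503808915615082, -0.18628114461898804), (0.1663772463798523, 0.43373069167137146), 15.705060005187988) 0.018490135681247688
side 766 ((0.46725189685821533, -0.24547640979290009), (0.3101358711719513, 0.06860870122909546), 85.29682159423828) 0.018496753707086533
```

```bash
cat >> h.py <<'E'
from scipy.spatial.transform import Rotation as Ro
def go(p,yaw=None):
    from cell import ctrl
    s=ctrl.observe();R=Ro.from_quat(s["tool_rot"],scalar_first=True)
    print("t",round(s["t"],2),"tcp",s["tool_pos"].round(4),"delta tool",R.inv().apply(np.array(p)-s["tool_pos"]).round(4))
    if yaw is not None:
        y=[np.cos(yaw),np.sin(yaw),0];T=Ro.from_matrix(np.c_[np.cross(y,[0,0,-1]),y,[0,0,-1.]])
        print("rotvec",(R.inv()*T).as_rotvec().round(4),"delta after turn",T.inv().apply(np.array(p)-s["tool_pos"]).round(4))
E
python3 - <<'E'
import pickle;from h import *
d=pickle.load(open("c0.pkl","rb"))
T={}
for k in("green","yellow","blue","red"):
  for n in d:
    c=d[n];m=max((b for b in blobs(mask(c,k,100,40),100) if b[1][0]<260 and b[1][1]>150 and np.median(cloud(c,b[2])[:,2])>.06),key=lambda b:b[0])[2]
    m=cv2.morphologyEx(m.astype(np.uint8),cv2.MORPH_CLOSE,np.ones((5,5)))>0
    P=cloud(c,m);P=P[P[:,2]>.096];print(k,n,len(P),cv2.minAreaRect(P[:,:2].astype(np.float32))[:2],P[:,2].mean().round(4))
  c=d["side"]
  for b in blobs(mask(c,k,100,40),100):
    if b[1][0]<216 and b[1][1]>240: T[k]=plane(c,[b[1]],.0215)[0]; print("tag",k,T[k].round(4))
t=np.array(list(T.values()));v=t[3]-t[0];print("rack yaw",np.arctan2(v[0],-v[1]))
S=[]
for n in d:
  c=d[n];P=cloud(c,np.ones((420,560),bool))
  s=P[(P[:,2]>.013)&(P[:,2]<.024)&(P[:,0]>.4)&(P[:,0]<.56)&(P[:,1]<-.06)&(P[:,1]>-.45)]
  print(n,len(s),cv2.minAreaRect(s[:,:2].astype(np.float32)))
E
```

```text
green top 208 ((0.5321651697158813, 0.31742727756500244), (0.03869898244738579, 0.04045088589191437)) 0.1014
green side 501 ((0.5314695239067078, 0.3203590512275696), (0.04005096107721329, 0.040049441158771515)) 0.1017
tag green [0.5741 0.3308 0.0215]
yellow top 225 ((0.548626184463501, 0.25150036811828613), (0.042240340262651443, 0.03940177336335182)) 0.1018
yellow side 353 ((0.5496348738670349, 0.2525274157524109), (0.03977412357926369, 0.03956170752644539)) 0.102
tag yellow [0.5927 0.2696 0.0215]
blue top 209 ((0.5675620436668396, 0.190968319773674), (0.03674016520380974, 0.04035225883126259)) 0.1015
blue side 330 ((0.5672627687454224, 0.19475236535072327), (0.03921616077423096, 0.0399620421230793)) 0.1016
tag blue [0.6108 0.2077 0.0215]
red top 222 ((0.5802637934684753, 0.13234278559684753), (0.04113404452800751, 0.03901413828134537)) 0.1014
red side 276 ((0.5798807740211487, 0.13408580422401428), (0.0399806909263134, 0.04074329137802124)) 0.1015
tag red [0.6288 0.1465 0.0215]
rack yaw 0.2887087904396679
top 934 ((0.46829158067703247, -0.2467392086982727), (0.3042478859424591, 0.06985434144735336), 85.45085906982422)
side 719 ((0.46725189685821533, -0.24547640979290009), (0.3101358711719513, 0.06860870122909546), 85.29682159423828)
```

```bash
python3 inch.py '[[0, 0, 0, 0, 0, -0.1188, 0.085], [0, 0, 0, 0, 0, -0.1188, 0.085], [0, 0, 0, 0, 0, -0.1188, 0.085], [0, 0, 0, 0, 0, -0.1188, 0.085], [0, 0, 0, 0, 0, -0.1188, 0.085], [0, 0, 0, 0, 0, -0.1188, 0.085], [0, 0, 0, 0, 0, -0.1188, 0.085], [0, 0, 0, 0, 0, -0.1188, 0.085], [0, 0, 0, 0, 0, -0.1188, 0.085], [0, 0, 0, 0, 0, -0.1188, 0.085], [0, 0, 0, 0, 0, -0.1188, 0.085], [0, 0, 0, 0, 0, -0.1188, 0.085]]' 30
python3 -c "
from h import *
go([.5318,.319,.2],.2887)"
```

```text
t: 1.1
tool_pos: [0.2643, -0.5659, 0.2307]
tool_rot: [-0.001, 0.595, 0.804, 0.0]
force: [-0.6, -0.1, -0.3]
gripper_width: 0.0848
finger_force: 0.0
t 1.1 tcp [ 0.2643 -0.5659  0.2307] delta tool [0.7676 0.5151 0.0318]
rotvec [ 0.0001 -0.0013  0.0088] delta after turn [0.7721 0.5083 0.0307]
```

```bash
python3 inch.py '[[0.032, 0.0214, 0, 0, 0, 0, 0.085], [0.032, 0.0214, 0, 0, 0, 0, 0.085], [0.032, 0.0214, 0, 0, 0, 0, 0.085], [0.032, 0.0214, 0, 0, 0, 0, 0.085], [0.032, 0.0214, 0, 0, 0, 0, 0.085], [0.032, 0.0214, 0, 0, 0, 0, 0.085], [0.032, 0.0214, 0, 0, 0, 0, 0.085], [0.032, 0.0214, 0, 0, 0, 0, 0.085], [0.032, 0.0214, 0, 0, 0, 0, 0.085], [0.032, 0.0214, 0, 0, 0, 0, 0.085], [0.032, 0.0214, 0, 0, 0, 0, 0.085], [0.032, 0.0214, 0, 0, 0, 0, 0.085]]'
python3 inch.py '[[0.032, 0.0214, 0, 0, 0, 0, 0.085], [0.032, 0.0214, 0, 0, 0, 0, 0.085], [0.032, 0.0214, 0, 0, 0, 0, 0.085], [0.032, 0.0214, 0, 0, 0, 0, 0.085], [0.032, 0.0214, 0, 0, 0, 0, 0.085], [0.032, 0.0214, 0, 0, 0, 0, 0.085], [0.032, 0.0214, 0, 0, 0, 0, 0.085], [0.032, 0.0214, 0, 0, 0, 0, 0.085], [0.032, 0.0214, 0, 0, 0, 0, 0.085], [0.032, 0.0214, 0, 0, 0, 0, 0.085], [0.032, 0.0214, 0, 0, 0, 0, 0.085], [0.02, 0.015, 0, 0, 0, 0, 0.085]]'
python3 -c "
from h import *
go([.5318,.319,.048],.2887)"
```

```text
t: 2.1
tool_pos: [0.3999, -0.1228, 0.2312]
tool_rot: [-0.0, 0.597, 0.802, 0.0]
force: [0.6, 0.1, -1.2]
gripper_width: 0.085
finger_force: 0.0
t: 3.1
tool_pos: [0.533, 0.3072, 0.2309]
tool_rot: [-0.0, 0.596, 0.803, 0.0]
force: [0.2, 1.0, -0.0]
gripper_width: 0.0846
finger_force: 0.0
t 3.1 tcp [0.533  0.3072 0.2309] delta tool [0.0114 0.0022 0.1829]
rotvec [ 0.0005 -0.001   0.0051] delta after turn [0.0116 0.0022 0.1829]
```

```bash
python3 inch.py '[[0.0114, 0.0022, 0.02, 0, 0, 0.005, 0.085], [0, 0, 0.03, 0, 0, 0, 0.085], [0, 0, 0.03, 0, 0, 0, 0.085], [0, 0, 0, 0, 0, 0, 0.085]]'
python3 - <<'E'
from h import *
from cell import ctrl
go([.5318,.319,.048],.2887)
for n in("side",):
    cv2.imwrite("pics/s1.png",ctrl.capture(n)["frame"][:,:,::-1])
E
```

```text
t: 3.43
tool_pos: [0.527, 0.3139, 0.1451]
tool_rot: [-0.004, 0.599, 0.801, -0.006]
force: [-1.7, -0.1, -1.9]
gripper_width: 0.0854
finger_force: 0.0
t 3.43 tcp [0.527  0.3139 0.1451] delta tool [0.0036 0.0073 0.097 ]
rotvec [-0.0134  0.001  -0.0013] delta after turn [0.0035 0.006  0.0971]
```

View pics/s1.png

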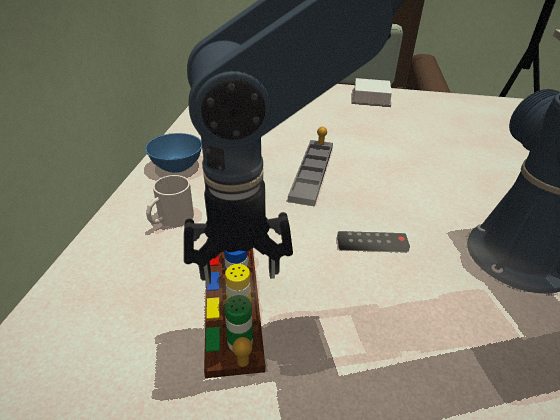

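The side picture shows the open fingers, with tips near (190,268) and (278,272). I'm checking that against the projected TCP.

```bash
python3 inch.py '[[0, 0, 0, 0, 0, 0, 0.085], [0, 0, 0, 0, 0, 0, 0.085]]'
python3 - <<'E'
from h import *
from cell import ctrl
go([.5318,.319,.048],.2887)
c=ctrl.capture("side");E=np.array(c["extrinsics"]);s=ctrl.observe();R=Ro.from_quat(s["tool_rot"],scalar_first=True)
for o in([0,0,0],[0,.045,-.013],[0,-.045,-.013]):
  p=E[:3,:3]@(s["tool_pos"]+R.apply(o))+E[:3,3];print(p[2],(K(c)@p/p[2])[:2])
z=c["z_map"]; print(z[262:274:3,186:196:3],z[262:276:3,270:286:4])
E
```

```text
t: 3.65
tool_pos: [0.5331, 0.3154, 0.1531]
tool_rot: [0.001, 0.599, 0.801, 0.001]
force: [-0.5, -0.6, 1.3]
gripper_width: 0.085
finger_force: 0.0
t 3.65 tcp [0.5331 0.3154 0.1531] delta tool [ 0.0038 -0.0005  0.1051]
rotvec [ 0.0033 -0.0002 -0.0025] delta after turn [ 0.0038 -0.0002  0.1051]
0.6039436791713493 [235.94760363 279.22384796]
0.5912333356922438 [204.05307269 275.17500739]
0.6012894104567617 [266.68130492 270.75116591]
[[0.845379   0.8447693  0.8450682  0.5647311 ]
 [0.8354942  0.83963686 0.8362174  0.56892246]
 [0.83189917 0.83010226 0.8285689  0.5704649 ]
 [0.8233743  0.82124555 0.82366633 0.5756886 ]] [[0.57709146 0.581916   0.8491095  0.8487831 ]
 [0.5796505  0.5868228  0.8430655  0.84232205]
 [0.58214056 0.5894332  0.8360912  0.8373282 ]
 [0.58494735 0.8244917  0.83130175 0.8291083 ]
 [0.58966887 0.82238823 0.8208416  0.82152146]]
```

```bash
python3 inch.py '[[0.0038, 0, 0.03, 0, 0, 0, 0.085], [0, 0, 0.03, 0, 0, 0, 0.085], [0, 0, 0.03, 0, 0, 0, 0.085], [0, 0, 0.015, 0, 0, 0, 0.085], [0, 0, 0, 0, 0, 0, 0.085], [0, 0, 0, 0, 0, 0, 0.03], [0, 0, 0, 0, 0, 0, 0.03], [0, 0, 0, 0, 0, 0, 0.03], [0, 0, 0, 0, 0, 0, 0.03], [0, 0, 0, 0, 0, 0, 0.03]]' 35
python3 -c "
from h import *
go([.5318,.319,.048],.2887)"
```

```text
t: 4.53
tool_pos: [0.5319, 0.3193, 0.0485]
tool_rot: [0.001, 0.599, 0.801, 0.002]
force: [-1.1, -0.7, 6.5]
gripper_width: 0.0412
finger_force: 34.9
t 4.53 tcp [0.5319 0.3193 0.0485] delta tool [-0.0002 -0.0002  0.0005]
rotvec [ 0.0038 -0.0002 -0.002 ] delta after turn [-0.0002 -0.0002  0.0005]
```

```bash
python3 inch.py '[[0, 0, -0.01, 0, 0, 0, 0.03], [0, 0, -0.025, 0, 0, 0, 0.03], [0, 0, -0.035, 0, 0, 0, 0.03], [0, 0, -0.035, 0, 0, 0, 0.03], [0, 0, -0.025, 0, 0, 0, 0.03], [0, 0, -0.01, 0, 0, 0, 0.03], [0, 0, 0, 0, 0, 0.06, 0.03], [0, 0, 0, 0, 0, 0.1, 0.03], [0, 0, 0, 0, 0, 0.1, 0.03], [0, 0, 0, 0, 0, 0.07, 0.03], [0, 0, 0, 0, 0, 0.035, 0.03], [0, 0, 0, 0, 0, 0, 0.03]]'
python3 - <<'E'
from h import *
from cell import ctrl
go([.4601,-.3419,.188],-.0803)
cv2.imwrite("pics/s2.png",ctrl.capture("side")["frame"][:,:,::-1])
E
```

```text
t: 5.53
tool_pos: [0.5297, 0.3185, 0.1854]
tool_rot: [-0.0, 0.734, 0.679, -0.001]
force: [0.0, 0.5, -1.3]
gripper_width: 0.0414
finger_force: 35.8
t 5.53 tcp [0.5297 0.3185 0.1854] delta tool [-0.6638 -0.0173 -0.0019]
rotvec [-0.002   0.0009  0.0013] delta after turn [-0.6638 -0.0164 -0.0026]
```

View pics/s2.png

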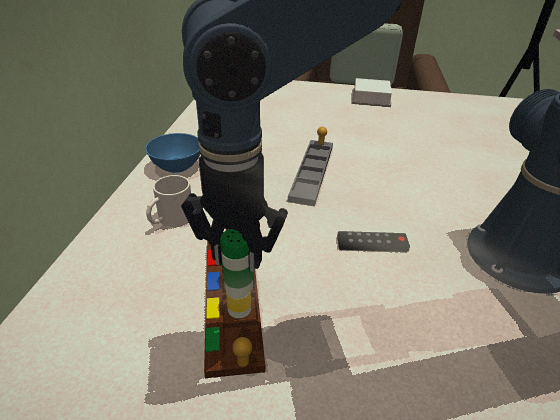

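Green is held upright at about (237,260), above the other shakers.

```bash
python3 inch.py '[[-0.02, -0.001, 0, 0, 0, 0, 0.03], [-0.03, -0.001, 0, 0, 0, 0, 0.03], [-0.036, -0.001, 0, 0, 0, 0, 0.03], [-0.036, -0.001, 0, 0, 0, 0, 0.03], [-0.036, -0.001, 0, 0, 0, 0, 0.03], [-0.036, -0.001, 0, 0, 0, 0, 0.03], [-0.036, -0.001, 0, 0, 0, 0, 0.03], [-0.036, -0.001, 0, 0, 0, 0, 0.03], [-0.036, -0.001, 0, 0, 0, 0, 0.03], [-0.036, -0.001, 0, 0, 0, 0, 0.03], [-0.036, -0.001, 0, 0, 0, 0, 0.03], [-0.036, -0.001, 0, 0, 0, 0, 0.03]]'
python3 inch.py '[[-0.036, -0.001, 0, 0, 0, 0, 0.03], [-0.036, -0.001, 0, 0, 0, 0, 0.03], [-0.036, -0.001, 0, 0, 0, 0, 0.03], [-0.036, -0.001, 0, 0, 0, 0, 0.03], [-0.036, -0.001, 0, 0, 0, 0, 0.03], [-0.036, 0, 0, 0, 0, 0, 0.03], [-0.025, 0, 0, 0, 0, 0, 0.03], [-0.013, 0, 0, 0, 0, 0, 0.03], [0, 0, 0, 0, 0, 0, 0.03], [0, 0, 0, 0, 0, 0, 0.03], [0, 0, 0, 0, 0, 0, 0.03]]'
python3 - <<'E'
from h import *
from cell import ctrl
go([.4601,-.3419,.0485],-.0803)
cv2.imwrite("pics/s3.png",ctrl.capture("side")["frame"][60:270,200:480,::-1].repeat(2,0).repeat(2,1))
E
```

```text
t: 6.58
tool_pos: [0.4858, -0.0905, 0.1862]
tool_rot: [-0.0, 0.734, 0.679, -0.0]
force: [1.1, -0.8, -0.7]
gripper_width: 0.0417
finger_force: 35.8
t: 7.5
tool_pos: [0.4613, -0.3396, 0.1858]
tool_rot: [-0.001, 0.734, 0.679, 0.0]
force: [0.8, 0.3, -0.4]
gripper_width: 0.0414
finger_force: 35.8
t 7.5 tcp [ 0.4613 -0.3396  0.1858] delta tool [-0.0027 -0.0008  0.1373]
rotvec [-0.0016 -0.0024  0.0032] delta after turn [-0.0024 -0.001   0.1373]
```

View pics/s3.png

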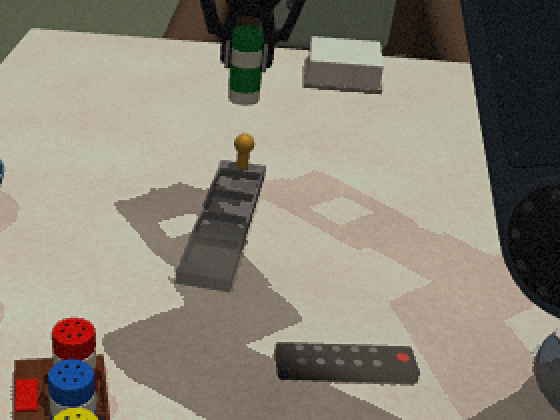

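Green hangs upright at crop (245,65), above the serving rack's post end. Lowering it now.

```bash
python3 inch.py '[[-0.0025, -0.001, 0.015, 0, 0, 0, 0.03], [0, 0, 0.03, 0, 0, 0, 0.03], [0, 0, 0.03, 0, 0, 0, 0.03], [0, 0, 0.03, 0, 0, 0, 0.03], [0, 0, 0.017, 0, 0, 0, 0.03], [0, 0, 0.007, 0, 0, 0, 0.03], [0, 0, 0.003, 0, 0, 0, 0.03], [0, 0, 0.002, 0, 0, 0, 0.03], [0, 0, 0, 0, 0, 0, 0.03], [0, 0, 0, 0, 0, 0, 0.03]]'
python3 inch.py '[[0, 0, 0.001, 0, 0, 0, 0.03], [0, 0, 0.001, 0, 0, 0, 0.03], [0, 0, 0.001, 0, 0, 0, 0.03], [0, 0, 0, 0, 0, 0, 0.03]]'
python3 -c "
from h import *
go([.4601,-.3419,.0485],-.0803)"
```

```text
t: 8.38
tool_pos: [0.4613, -0.3447, 0.0536]
tool_rot: [0.001, 0.734, 0.679, -0.0]
force: [-0.2, -0.1, -0.6]
gripper_width: 0.0412
finger_force: 35.8
t: 8.72
tool_pos: [0.4604, -0.3443, 0.0495]
tool_rot: [0.0, 0.734, 0.679, -0.0]
force: [0.6, 0.6, -1.5]
gripper_width: 0.041
finger_force: 35.8
t 8.72 tcp [ 0.4604 -0.3443  0.0495] delta tool [ 0.0024 -0.0005  0.001 ]
rotvec [0.0002 0.0002 0.0017] delta after turn [ 0.0024 -0.0005  0.001 ]
```

```bash
python3 inch.py '[[0.001, 0, 0.001, 0, 0, 0, 0.03], [0.001, 0, 0, 0, 0, 0, 0.03], [0, 0, 0, 0, 0, 0, 0.03]]'
python3 inch.py '[[0, 0, 0.001, 0, 0, 0, 0.03], [0, 0, 0, 0, 0, 0, 0.03]]'
```

```text
t: 8.97
tool_pos: [0.4609, -0.3427, 0.0486]
tool_rot: [0.001, 0.734, 0.679, -0.0]
force: [-0.4, -1.6, 0.8]
gripper_width: 0.0413
finger_force: 35.9
t: 9.13
tool_pos: [0.4609, -0.3428, 0.0486]
tool_rot: [0.001, 0.734, 0.679, -0.0]
force: [-2.5, 1.0, 6.9]
gripper_width: 0.0409
finger_force: 36.6
```

```bash
python3 inch.py '[[0, 0, 0, 0, 0, 0, 0.05], [0, 0, 0, 0, 0, 0, 0.085], [0, 0, 0, 0, 0, 0, 0.085], [0, 0, 0, 0, 0, 0, 0.085], [0, 0, -0.02, 0, 0, 0, 0.085], [0, 0, -0.035, 0, 0, 0, 0.085], [0, 0, -0.035, 0, 0, 0, 0.085], [0, 0, -0.03, 0, 0, -0.09, 0.085], [0, 0, -0.02, 0, 0, -0.09, 0.085], [0, 0, 0, 0, 0, -0.09, 0.085], [0, 0, 0, 0, 0, -0.099, 0.085], [0, 0, 0, 0, 0, 0, 0.085]]'
python3 - <<'E'
from h import *
from cell import ctrl
go([.5491,.252,.188],.2887)
cv2.imwrite("pics/s4.png",ctrl.capture("side")["frame"][60:270,200:480,::-1].repeat(2,0).repeat(2,1))
E
```

```text
t: 10.13
tool_pos: [0.4607, -0.3421, 0.1878]
tool_rot: [0.0, 0.597, 0.803, -0.0]
force: [-0.4, -0.2, 0.1]
gripper_width: 0.0848
finger_force: 0.0
t 10.13 tcp [ 0.4607 -0.3421  0.1878] delta tool [ 5.434e-01  2.559e-01 -4.000e-04]
rotvec [0.0003 0.0005 0.0036] delta after turn [ 5.443e-01  2.539e-01 -2.000e-04]
```

View pics/s4.png

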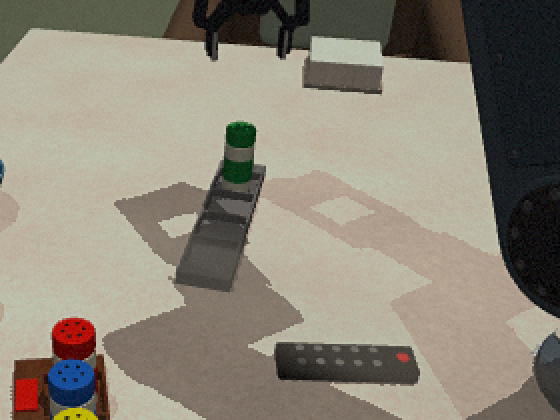

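Green stands upright in the post-end pocket at crop (240,155). Next is yellow.

```bash
python3 inch.py '[[0.034, 0.016, 0, 0, 0, 0, 0.085], [0.034, 0.016, 0, 0, 0, 0, 0.085], [0.034, 0.016, 0, 0, 0, 0, 0.085], [0.034, 0.016, 0, 0, 0, 0, 0.085], [0.034, 0.016, 0, 0, 0, 0, 0.085], [0.034, 0.016, 0, 0, 0, 0, 0.085], [0.034, 0.016, 0, 0, 0, 0, 0.085], [0.034, 0.016, 0, 0, 0, 0, 0.085], [0.034, 0.016, 0, 0, 0, 0, 0.085], [0.034, 0.016, 0, 0, 0, 0, 0.085], [0.034, 0.016, 0, 0, 0, 0, 0.085], [0.034, 0.016, 0, 0, 0, 0, 0.085]]'
python3 inch.py '[[0.034, 0.016, 0, 0, 0, 0, 0.085], [0.034, 0.016, 0, 0, 0, 0, 0.085], [0.03, 0.014, 0, 0, 0, 0, 0.085], [0.022, 0.01, 0, 0, 0, 0, 0.085], [0.015, 0.007, 0, 0, 0, 0, 0.085], [0, 0, 0, 0, 0, 0, 0.085], [0, 0, 0, 0, 0, 0, 0.085], [0, 0, 0, 0, 0, 0, 0.085]]'
python3 -c "
from h import *
go([.5491,.252,.0486],.2887)"
```

```text
t: 11.18
tool_pos: [0.5273, 0.1056, 0.1867]
tool_rot: [-0.001, 0.598, 0.801, -0.0]
force: [0.9, 0.3, 0.5]
gripper_width: 0.0852
finger_force: 0.0
t: 11.85
tool_pos: [0.5488, 0.2503, 0.1866]
tool_rot: [-0.0, 0.598, 0.802, -0.001]
force: [0.4, -0.9, 0.6]
gripper_width: 0.0849
finger_force: 0.0
t 11.85 tcp [0.5488 0.2503 0.1866] delta tool [0.0016 0.0011 0.138 ]
rotvec [-0.002   0.0004  0.0007] delta after turn [0.0016 0.0008 0.138 ]
```

```bash
python3 inch.py '[[0.0016, 0.001, 0.02, 0, 0, 0, 0.085], [0, 0, 0.035, 0, 0, 0, 0.085], [0, 0, 0.035, 0, 0, 0, 0.085], [0, 0, 0.03, 0, 0, 0, 0.085], [0, 0, 0.018, 0, 0, 0, 0.085], [0, 0, 0, 0, 0, 0, 0.085], [0, 0, 0, 0, 0, 0, 0.085], [0, 0, 0, 0, 0, 0, 0.03], [0, 0, 0, 0, 0, 0, 0.03], [0, 0, 0, 0, 0, 0, 0.03], [0, 0, 0, 0, 0, 0, 0.03], [0, 0, 0, 0, 0, 0, 0.03]]' 35
python3 -c "
from h import *
go([.5491,.252,.0486],.2887)"
```

```text
t: 12.85
tool_pos: [0.5505, 0.253, 0.0509]
tool_rot: [0.001, 0.597, 0.802, 0.001]
force: [-1.5, -1.7, 6.7]
gripper_width: 0.0414
finger_force: 35.3
t 12.85 tcp [0.5505 0.253  0.0509] delta tool [-0.0006 -0.0016  0.0023]
rotvec [0.0021 0.0003 0.0021] delta after turn [-0.0006 -0.0016  0.0023]
```

```bash
python3 inch.py '[[0, 0, -0.01, 0, 0, 0, 0.03], [0, 0, -0.025, 0, 0, 0, 0.03], [0, 0, -0.035, 0, 0, 0, 0.03], [0, 0, -0.035, 0, 0, 0, 0.03], [0, 0, -0.025, 0, 0, 0, 0.03], [0, 0, -0.01, 0, 0, 0, 0.03], [0, 0, 0, 0, 0, 0.06, 0.03], [0, 0, 0, 0, 0, 0.1, 0.03], [0, 0, 0, 0, 0, 0.1, 0.03], [0, 0, 0, 0, 0, 0.07, 0.03], [0, 0, 0, 0, 0, 0.035, 0.03], [0, 0, 0, 0, 0, 0, 0.03]]'
python3 -c "
from h import *
go([.4652,-.2781,.188],-.0803)"
```

```text
t: 13.85
tool_pos: [0.5489, 0.2527, 0.1883]
tool_rot: [-0.001, 0.733, 0.68, -0.001]
force: [-0.0, 0.8, -0.6]
gripper_width: 0.0413
finger_force: 35.8
t 13.85 tcp [0.5489 0.2527 0.1883] delta tool [-0.5356 -0.0438  0.0008]
rotvec [-0.0022  0.0007  0.0054] delta after turn [-5.358e-01 -4.090e-02  3.000e-04]
```

```bash
python3 inch.py '[[-0.02, -0.003, 0, 0, 0, 0.005, 0.03], [-0.03, -0.003, 0, 0, 0, 0, 0.03], [-0.036, -0.003, 0, 0, 0, 0, 0.03], [-0.036, -0.003, 0, 0, 0, 0, 0.03], [-0.036, -0.003, 0, 0, 0, 0, 0.03], [-0.036, -0.003, 0, 0, 0, 0, 0.03], [-0.036, -0.003, 0, 0, 0, 0, 0.03], [-0.036, -0.003, 0, 0, 0, 0, 0.03], [-0.036, -0.003, 0, 0, 0, 0, 0.03], [-0.036, -0.003, 0, 0, 0, 0, 0.03], [-0.036, -0.003, 0, 0, 0, 0, 0.03], [-0.036, -0.003, 0, 0, 0, 0, 0.03]]'
python3 inch.py '[[-0.036, -0.003, 0, 0, 0, 0, 0.03], [-0.036, -0.002, 0, 0, 0, 0, 0.03], [-0.03, 0, 0, 0, 0, 0, 0.03], [-0.0235, 0, 0, 0, 0, 0, 0.03], [0, 0, 0, 0, 0, 0, 0.03], [0, 0, 0, 0, 0, 0, 0.03], [0, 0, 0, 0, 0, 0, 0.03]]'
python3 -c "
from h import *
go([.4652,-.2781,.0500],-.0803)"
```

```text
t: 14.85
tool_pos: [0.4806, -0.1544, 0.1889]
tool_rot: [-0.001, 0.734, 0.679, -0.0]
force: [1.4, 0.4, -1.4]
gripper_width: 0.0411
finger_force: 35.8
t: 15.43
tool_pos: [0.4659, -0.2767, 0.1887]
tool_rot: [-0.001, 0.735, 0.679, 0.0]
force: [-0.4, 0.2, -2.2]
gripper_width: 0.0413
finger_force: 35.8
t 15.43 tcp [ 0.4659 -0.2767  0.1887] delta tool [-0.0017 -0.0004  0.1387]
rotvec [-0.0017 -0.0018  0.0011] delta after turn [-0.0014 -0.0006  0.1387]
```

```bash
python3 inch.py '[[-0.001, 0, 0.015, 0, 0, 0, 0.03], [0, 0, 0.03, 0, 0, 0, 0.03], [0, 0, 0.03, 0, 0, 0, 0.03], [0, 0, 0.03, 0, 0, 0, 0.03], [0, 0, 0.017, 0, 0, 0, 0.03], [0, 0, 0.008, 0, 0, 0, 0.03], [0, 0, 0.004, 0, 0, 0, 0.03], [0, 0, 0.001, 0, 0, 0, 0.03], [0, 0, 0.001, 0, 0, 0, 0.03], [0, 0, 0, 0, 0, 0, 0.03], [0, 0, 0, 0, 0, 0, 0.03]]'
python3 inch.py '[[0, 0, 0.001, 0, 0, 0, 0.03], [0, 0, 0.001, 0, 0, 0, 0.03], [0, 0, 0, 0, 0, 0, 0.03]]'
python3 -c "
from h import *
go([.4652,-.2781,.0500],-.0803)"
```

```text
t: 16.35
tool_pos: [0.4672, -0.2792, 0.0545]
tool_rot: [0.001, 0.735, 0.679, 0.0]
force: [-0.8, -0.7, -2.7]
gripper_width: 0.0413
finger_force: 35.8
t: 16.6
tool_pos: [0.4666, -0.2788, 0.0515]
tool_rot: [0.0, 0.735, 0.678, 0.0]
force: [0.6, -0.4, -2.1]
gripper_width: 0.0414
finger_force: 35.8
t 16.6 tcp [ 0.4666 -0.2788  0.0515] delta tool [ 0.0006 -0.0014  0.0015]
rotvec [0.0004 0.0003 0.0008] delta after turn [ 0.0006 -0.0014  0.0015]
```

```bash
python3 inch.py '[[0, -0.001, 0.001, 0, 0, 0, 0.03], [0, 0, 0, 0, 0, 0, 0.03]]'
python3 inch.py '[[0, 0, 0.001, 0, 0, 0, 0.03], [0, 0, 0, 0, 0, 0, 0.03]]'
```

```text
t: 16.77
tool_pos: [0.4661, -0.279, 0.0509]
tool_rot: [0.001, 0.735, 0.678, 0.0]
force: [0.5, 0.3, 3.0]
gripper_width: 0.0412
finger_force: 35.5
t: 16.93
tool_pos: [0.4661, -0.2791, 0.0508]
tool_rot: [0.001, 0.735, 0.678, 0.0]
force: [-1.2, 1.0, 8.8]
gripper_width: 0.0412
finger_force: 36.0
```

```bash
python3 inch.py '[[0, 0, 0, 0, 0, 0, 0.05], [0, 0, 0, 0, 0, 0, 0.085], [0, 0, 0, 0, 0, 0, 0.085], [0, 0, 0, 0, 0, 0, 0.085], [0, 0, -0.02, 0, 0, 0, 0.085], [0, 0, -0.035, 0, 0, 0, 0.085], [0, 0, -0.035, 0, 0, 0, 0.085], [0, 0, -0.03, 0, 0, -0.09, 0.085], [0, 0, -0.02, 0, 0, -0.09, 0.085], [0, 0, 0, 0, 0, -0.09, 0.085], [0, 0, 0, 0, 0, -0.099, 0.085], [0, 0, 0, 0, 0, 0, 0.085]]'
python3 - <<'E'
from h import *
from cell import ctrl
go([.5674,.193,.188],.2887)
cv2.imwrite("pics/s5.png",ctrl.capture("side")["frame"][60:360,160:440,::-1].repeat(2,0).repeat(2,1))
E
```

```text
t: 17.93
tool_pos: [0.4655, -0.2786, 0.1897]
tool_rot: [0.0, 0.597, 0.802, -0.0]
force: [0.1, 0.2, -0.7]
gripper_width: 0.0849
finger_force: 0.0
t 17.93 tcp [ 0.4655 -0.2786  0.1897] delta tool [0.4224 0.233  0.0015]
rotvec [0.0003 0.0005 0.0026] delta after turn [0.4231 0.2319 0.0017]
```

View pics/s5.png

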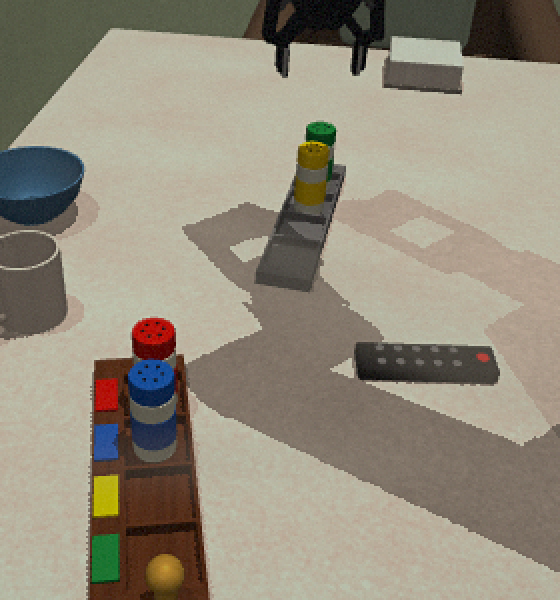

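Yellow stands in the second pocket at crop (312,175), in front of green. Blue is at crop (152,410) and red at (154,345). Next is blue.

```bash
python3 inch.py '[[0.0325, 0.018, 0, 0, 0, 0, 0.085], [0.0325, 0.018, 0, 0, 0, 0, 0.085], [0.0325, 0.018, 0, 0, 0, 0, 0.085], [0.0325, 0.018, 0, 0, 0, 0, 0.085], [0.0325, 0.018, 0, 0, 0, 0, 0.085], [0.0325, 0.018, 0, 0, 0, 0, 0.085], [0.0325, 0.018, 0, 0, 0, 0, 0.085], [0.0325, 0.018, 0, 0, 0, 0, 0.085], [0.0325, 0.018, 0, 0, 0, 0, 0.085], [0.0325, 0.018, 0, 0, 0, 0, 0.085], [0.0325, 0.018, 0, 0, 0, 0, 0.085], [0.03, 0.016, 0, 0, 0, 0, 0.085]]'
python3 inch.py '[[0.02, 0.011, 0, 0, 0, 0, 0.085], [0.015, 0.008, 0, 0, 0, 0, 0.085], [0, 0, 0, 0, 0, 0, 0.085], [0, 0, 0, 0, 0, 0, 0.085], [0, 0, 0, 0, 0, 0, 0.085]]'
python3 -c "
from h import *
go([.5674,.193,.0496],.2887)"
```

```text
t: 18.98
tool_pos: [0.5598, 0.1561, 0.1885]
tool_rot: [-0.001, 0.599, 0.801, -0.0]
force: [-0.1, -0.1, -0.5]
gripper_width: 0.0847
finger_force: 0.0
t: 19.4
tool_pos: [0.5676, 0.1921, 0.1886]
tool_rot: [-0.0, 0.598, 0.801, -0.001]
force: [0.3, -0.7, -0.5]
gripper_width: 0.0853
finger_force: 0.0
t 19.4 tcp [0.5676 0.1921 0.1886] delta tool [0.001  0.0004 0.139 ]
rotvec [-0.002   0.0003 -0.0003] delta after turn [9.00e-04 1.00e-04 1.39e-01]
```

```bash
python3 inch.py '[[0.001, 0, 0.02, 0, 0, 0, 0.085], [0, 0, 0.035, 0, 0, 0, 0.085], [0, 0, 0.035, 0, 0, 0, 0.085], [0, 0, 0.03, 0, 0, 0, 0.085], [0, 0, 0.019, 0, 0, 0, 0.085], [0, 0, 0, 0, 0, 0, 0.085], [0, 0, 0, 0, 0, 0, 0.085], [0, 0, 0, 0, 0, 0, 0.03], [0, 0, 0, 0, 0, 0, 0.03], [0, 0, 0, 0, 0, 0, 0.03], [0, 0, 0, 0, 0, 0, 0.03], [0, 0, 0, 0, 0, 0, 0.03]]' 35
python3 inch.py '[[0, 0, -0.01, 0, 0, 0, 0.03], [0, 0, -0.025, 0, 0, 0, 0.03], [0, 0, -0.035, 0, 0, 0, 0.03], [0, 0, -0.035, 0, 0, 0, 0.03], [0, 0, -0.025, 0, 0, 0, 0.03], [0, 0, -0.01, 0, 0, 0, 0.03], [0, 0, 0, 0, 0, 0.06, 0.03], [0, 0, 0, 0, 0, 0.1, 0.03], [0, 0, 0, 0, 0, 0.1, 0.03], [0, 0, 0, 0, 0, 0.07, 0.03], [0, 0, 0, 0, 0, 0.039, 0.03], [0, 0, 0, 0, 0, 0, 0.03]]'
python3 -c "
from h import *
go([.4704,-.2143,.188],-.0803)"
```

```text
t: 20.4
tool_pos: [0.5686, 0.1939, 0.052]
tool_rot: [0.001, 0.598, 0.802, 0.001]
force: [-1.4, 0.1, 6.4]
gripper_width: 0.0411
finger_force: 35.2
t: 21.4
tool_pos: [0.5669, 0.1938, 0.1894]
tool_rot: [-0.001, 0.735, 0.678, -0.001]
force: [0.2, 0.6, -1.3]
gripper_width: 0.0413
finger_force: 35.7
t 21.4 tcp [0.5669 0.1938 0.1894] delta tool [-0.4145 -0.0637  0.0017]
rotvec [-0.0022  0.0004  0.0004] delta after turn [-0.4145 -0.0635  0.0014]
```

```bash
python3 inch.py '[[-0.02, -0.0055, 0, 0, 0, 0, 0.03], [-0.03, -0.0055, 0, 0, 0, 0, 0.03], [-0.036, -0.0055, 0, 0, 0, 0, 0.03], [-0.036, -0.0055, 0, 0, 0, 0, 0.03], [-0.036, -0.0055, 0, 0, 0, 0, 0.03], [-0.036, -0.0055, 0, 0, 0, 0, 0.03], [-0.036, -0.0055, 0, 0, 0, 0, 0.03], [-0.036, -0.0055, 0, 0, 0, 0, 0.03], [-0.036, -0.0055, 0, 0, 0, 0, 0.03], [-0.036, -0.0055, 0, 0, 0, 0, 0.03], [-0.036, -0.0055, 0, 0, 0, 0, 0.03], [-0.0265, -0.003, 0, 0, 0, 0, 0.03]]'
python3 inch.py '[[-0.014, 0, 0, 0, 0, 0, 0.03], [0, 0, 0, 0, 0, 0, 0.03], [0, 0, 0, 0, 0, 0, 0.03], [0, 0, 0, 0, 0, 0, 0.03]]'
python3 -c "
from h import *
go([.4704,-.2143,.0515],-.0803)"
```

```text
t: 22.4
tool_pos: [0.4717, -0.2029, 0.1899]
tool_rot: [-0.0, 0.735, 0.678, -0.0]
force: [-0.0, 0.0, -1.3]
gripper_width: 0.0412
finger_force: 35.7
t: 22.73
tool_pos: [0.4714, -0.2129, 0.1899]
tool_rot: [-0.001, 0.734, 0.679, 0.0]
force: [-0.2, -1.0, -1.5]
gripper_width: 0.0412
finger_force: 35.7
t 22.73 tcp [ 0.4714 -0.2129  0.1899] delta tool [-0.0017 -0.0007  0.1384]
rotvec [-0.0013 -0.0016  0.0019] delta after turn [-0.0015 -0.0009  0.1384]
```

```bash
python3 inch.py '[[-0.001, -0.001, 0.015, 0, 0, 0, 0.03], [0, 0, 0.03, 0, 0, 0, 0.03], [0, 0, 0.03, 0, 0, 0, 0.03], [0, 0, 0.03, 0, 0, 0, 0.03], [0, 0, 0.017, 0, 0, 0, 0.03], [0, 0, 0.008, 0, 0, 0, 0.03], [0, 0, 0.004, 0, 0, 0, 0.03], [0, 0, 0.001, 0, 0, 0, 0.03], [0, 0, 0.001, 0, 0, 0, 0.03], [0, 0, 0.001, 0, 0, 0, 0.03], [0, 0, 0, 0, 0, 0, 0.03], [0, 0, 0, 0, 0, 0, 0.03]]'
python3 inch.py '[[0, 0, 0.001, 0, 0, 0, 0.03], [0, 0, 0.001, 0, 0, 0, 0.03], [0, 0, 0, 0, 0, 0, 0.03]]'
python3 -c "
from h import *
go([.4704,-.2143,.0515],-.0803)"
```

```text
t: 23.73
tool_pos: [0.4711, -0.2156, 0.0542]
tool_rot: [0.001, 0.735, 0.678, 0.0]
force: [-1.6, -0.5, -2.3]
gripper_width: 0.0411
finger_force: 35.7
t: 23.98
tool_pos: [0.4709, -0.2156, 0.052]
tool_rot: [0.001, 0.735, 0.678, 0.0]
force: [-0.2, 0.2, 2.8]
gripper_width: 0.0415
finger_force: 35.8
t 23.98 tcp [ 0.4709 -0.2156  0.052 ] delta tool [ 0.0013 -0.0006  0.0005]
rotvec [0.0009 0.0006 0.0008] delta after turn [ 0.0013 -0.0006  0.0005]
```

Contact. One more millimetre to seat it, then release, lift and turn.

```bash
python3 inch.py '[[0, 0, 0.001, 0, 0, 0, 0.03], [0, 0, 0, 0, 0, 0, 0.03]]'
python3 inch.py '[[0, 0, 0, 0, 0, 0, 0.05], [0, 0, 0, 0, 0, 0, 0.085], [0, 0, 0, 0, 0, 0, 0.085], [0, 0, 0, 0, 0, 0, 0.085], [0, 0, -0.02, 0, 0, 0, 0.085], [0, 0, -0.035, 0, 0, 0, 0.085], [0, 0, -0.035, 0, 0, 0, 0.085], [0, 0, -0.03, 0, 0, -0.09, 0.085], [0, 0, -0.02, 0, 0, -0.09, 0.085], [0, 0, 0, 0, 0, -0.09, 0.085], [0, 0, 0, 0, 0, -0.097, 0.085], [0, 0, 0, 0, 0, 0, 0.085]]'
python3 -c "
from h import *
go([.5801,.1332,.19],.2887)"
```

```text
t: 24.15
tool_pos: [0.4708, -0.2157, 0.0519]
tool_rot: [0.001, 0.735, 0.679, 0.0]
force: [-1.7, 1.4, 10.9]
gripper_width: 0.0415
finger_force: 36.3
t: 25.15
tool_pos: [0.4707, -0.2153, 0.1907]
tool_rot: [0.0, 0.598, 0.802, 0.0]
force: [0.9, 0.6, -0.5]
gripper_width: 0.0851
finger_force: 0.0
t 25.15 tcp [ 0.4707 -0.2153  0.1907] delta tool [0.3028 0.2043 0.0006]
rotvec [0.0005 0.0006 0.0006] delta after turn [0.3029 0.2041 0.0007]
```

```bash
python3 inch.py '[[0.0315, 0.0212, 0, 0, 0, 0, 0.085], [0.0315, 0.0212, 0, 0, 0, 0, 0.085], [0.0315, 0.0212, 0, 0, 0, 0, 0.085], [0.0315, 0.0212, 0, 0, 0, 0, 0.085], [0.0315, 0.0212, 0, 0, 0, 0, 0.085], [0.0315, 0.0212, 0, 0, 0, 0, 0.085], [0.0315, 0.0212, 0, 0, 0, 0, 0.085], [0.0315, 0.0212, 0, 0, 0, 0, 0.085], [0.025, 0.017, 0, 0, 0, 0, 0.085], [0.016, 0.011, 0, 0, 0, 0, 0.085], [0.01, 0.0067, 0, 0, 0, 0, 0.085]]'
python3 inch.py '[[0, 0, 0, 0, 0, 0, 0.085], [0, 0, 0, 0, 0, 0, 0.085], [0, 0, 0, 0, 0, 0, 0.085]]'
python3 - <<'E'
from h import *
from cell import ctrl
go([.5801,.1332,.0515],.2887)
cv2.imwrite("pics/s6.png",ctrl.capture("side")["frame"][60:360,160:440,::-1].repeat(2,0).repeat(2,1))
E
```

```text
t: 26.07
tool_pos: [0.5807, 0.1358, 0.1895]
tool_rot: [-0.0, 0.598, 0.801, -0.0]
force: [-0.3, -1.0, -0.9]
gripper_width: 0.0851
finger_force: 0.0
t: 26.32
tool_pos: [0.58, 0.1319, 0.1899]
tool_rot: [-0.0, 0.599, 0.801, -0.001]
force: [-0.5, -0.9, -0.0]
gripper_width: 0.0851
finger_force: 0.0
t 26.32 tcp [0.58   0.1319 0.1899] delta tool [0.0012 0.0007 0.1384]
rotvec [-0.0016  0.0002 -0.0027] delta after turn [0.0012 0.0004 0.1384]
```

View pics/s6.png

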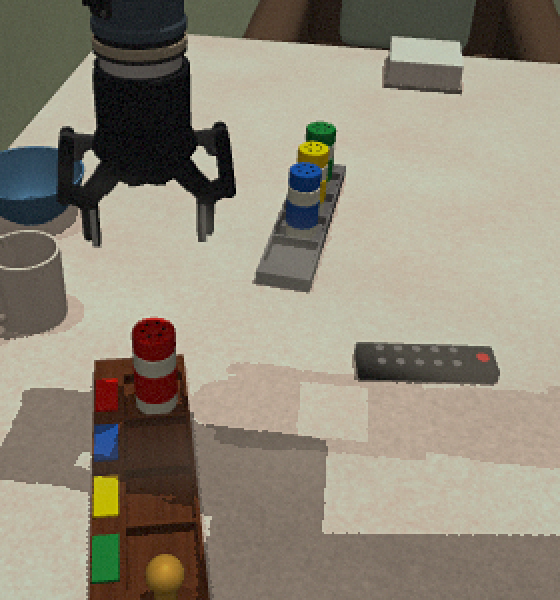

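Green, yellow and blue stand in order at crop (320,140), (312,165) and (304,195). The open gripper is above red, which is at (154,365).

```bash
python3 inch.py '[[0.001, 0, 0.02, 0, 0, 0, 0.085], [0, 0, 0.035, 0, 0, 0, 0.085], [0, 0, 0.035, 0, 0, 0, 0.085], [0, 0, 0.03, 0, 0, 0, 0.085], [0, 0, 0.018, 0, 0, 0, 0.085], [0, 0, 0, 0, 0, 0, 0.085], [0, 0, 0, 0, 0, 0, 0.085], [0, 0, 0, 0, 0, 0, 0.03], [0, 0, 0, 0, 0, 0, 0.03], [0, 0, 0, 0, 0, 0, 0.03], [0, 0, 0, 0, 0, 0, 0.03], [0, 0, 0, 0, 0, 0, 0.03]]' 35
python3 inch.py '[[0, 0, -0.01, 0, 0, 0, 0.03], [0, 0, -0.025, 0, 0, 0, 0.03], [0, 0, -0.035, 0, 0, 0, 0.03], [0, 0, -0.035, 0, 0, 0, 0.03], [0, 0, -0.025, 0, 0, 0, 0.03], [0, 0, -0.01, 0, 0, 0, 0.03], [0, 0, 0, 0, 0, 0.06, 0.03], [0, 0, 0, 0, 0, 0.1, 0.03], [0, 0, 0, 0, 0, 0.1, 0.03], [0, 0, 0, 0, 0, 0.07, 0.03], [0, 0, 0, 0, 0, 0.039, 0.03], [0, 0, 0, 0, 0, 0, 0.03]]'
python3 -c "
from h import *
go([.4755,-.1505,.19],-.0803)"
```

```text
t: 27.37
tool_pos: [0.5811, 0.1341, 0.054]
tool_rot: [0.001, 0.598, 0.801, 0.001]
force: [-1.2, 0.3, 5.9]
gripper_width: 0.0414
finger_force: 34.8
t: 28.37
tool_pos: [0.5794, 0.1342, 0.1914]
tool_rot: [-0.001, 0.735, 0.678, -0.001]
force: [0.3, 0.6, -1.8]
gripper_width: 0.0411
finger_force: 35.7
t 28.37 tcp [0.5794 0.1342 0.1914] delta tool [-0.2923 -0.0802  0.0016]
rotvec [-0.0022  0.0002 -0.0016] delta after turn [-0.2921 -0.0807  0.0014]
```

```bash
python3 inch.py '[[-0.02, -0.006, 0, 0, 0, 0, 0.03], [-0.03, -0.01, 0, 0, 0, 0, 0.03], [-0.035, -0.01, 0, 0, 0, 0, 0.03], [-0.035, -0.01, 0, 0, 0, 0, 0.03], [-0.035, -0.01, 0, 0, 0, 0, 0.03], [-0.035, -0.01, 0, 0, 0, 0, 0.03], [-0.035, -0.01, 0, 0, 0, 0, 0.03], [-0.035, -0.008, 0, 0, 0, 0, 0.03], [-0.02, -0.005, 0, 0, 0, 0, 0.03], [-0.0123, -0.001, 0, 0, 0, 0, 0.03], [0, 0, 0, 0, 0, 0, 0.03], [0, 0, 0, 0, 0, 0, 0.03]]'
python3 -c "
from h import *
go([.4755,-.1505,.0535],-.0803)"
```

```text
t: 29.37
tool_pos: [0.4768, -0.1504, 0.1921]
tool_rot: [-0.0, 0.736, 0.677, 0.0]
force: [-0.6, 0.9, -0.2]
gripper_width: 0.0413
finger_force: 35.7
t 29.37 tcp [ 0.4768 -0.1504  0.1921] delta tool [-0.0004 -0.0012  0.1386]
rotvec [-0.0004 -0.001  -0.002 ] delta after turn [-0.0002 -0.0013  0.1386]
```

```bash
python3 inch.py '[[0, -0.001, 0.015, 0, 0, 0, 0.03], [0, 0, 0.03, 0, 0, 0, 0.03], [0, 0, 0.03, 0, 0, 0, 0.03], [0, 0, 0.03, 0, 0, 0, 0.03], [0, 0, 0.017, 0, 0, 0, 0.03], [0, 0, 0.008, 0, 0, 0, 0.03], [0, 0, 0.004, 0, 0, 0, 0.03], [0, 0, 0.001, 0, 0, 0, 0.03], [0, 0, 0.001, 0, 0, 0, 0.03], [0, 0, 0.001, 0, 0, 0, 0.03], [0, 0, 0, 0, 0, 0, 0.03], [0, 0, 0, 0, 0, 0, 0.03]]'
python3 inch.py '[[0, 0, 0.001, 0, 0, 0, 0.03], [0, 0, 0.001, 0, 0, 0, 0.03], [0, 0, 0, 0, 0, 0, 0.03]]'
```

```text
t: 30.37
tool_pos: [0.4763, -0.1508, 0.0561]
tool_rot: [0.001, 0.735, 0.678, 0.0]
force: [-0.3, -0.4, -1.3]
gripper_width: 0.0409
finger_force: 35.7
t: 30.62
tool_pos: [0.4761, -0.1509, 0.054]
tool_rot: [0.001, 0.735, 0.678, 0.0]
force: [-0.5, 0.7, 3.3]
gripper_width: 0.0414
finger_force: 36.0
```

```bash
python3 inch.py '[[0, 0, 0.001, 0, 0, 0, 0.03], [0, 0, 0, 0, 0, 0, 0.03], [0, 0, 0, 0, 0, 0, 0.05], [0, 0, 0, 0, 0, 0, 0.085], [0, 0, 0, 0, 0, 0, 0.085], [0, 0, 0, 0, 0, 0, 0.085], [0, 0, -0.02, 0, 0, 0, 0.085], [0, 0, -0.035, 0, 0, 0, 0.085], [0, 0, -0.035, 0, 0, 0, 0.085], [0, 0, -0.03, 0, 0, 0, 0.085], [0, 0, -0.02, 0, 0, 0, 0.085], [0, 0, 0, 0, 0, 0, 0.085]]'
python3 inch.py '[[0.03, 0, 0, 0, 0, 0, 0.085], [0.035, 0, 0, 0, 0, 0, 0.085], [0.035, 0, 0, 0, 0, 0, 0.085], [0.035, 0, 0, 0, 0, 0, 0.085], [0.02, 0, 0, 0, 0, 0, 0.085], [0, 0, 0, 0, 0, 0, 0.085], [0, 0, 0, 0, 0, 0, 0.085]]'
python3 - <<'E'
from h import *
from cell import ctrl
d={n:ctrl.capture(n) for n in("top","side")}
cv2.imwrite("pics/f.png",np.vstack([d[n]["frame"][r0:r0+200,200:480,::-1] for n,r0 in(("top",130),("side",80))]).repeat(2,1).repeat(1,0))
for k in("green","yellow","blue","red"):
  P=cloud(d["side"],mask(d["side"],k,100,40));P=P[(P[:,2]>.09)&(P[:,2]<.12)&(P[:,1]<-.08)&(P[:,0]<.6)]
  print(k,len(P),np.median(P,0).round(3) if len(P) else "")
E
```

```text
t: 31.62
tool_pos: [0.4783, -0.1519, 0.1964]
tool_rot: [0.004, 0.735, 0.678, 0.001]
force: [0.9, 0.2, 0.1]
gripper_width: 0.0851
finger_force: 0.0
t: 32.2
tool_pos: [0.4878, 0.0048, 0.1914]
tool_rot: [-0.001, 0.734, 0.679, -0.001]
force: [-0.1, -0.0, 0.2]
gripper_width: 0.0848
finger_force: 0.0
green 15 [ 0.446 -0.342  0.102]
yellow 66 [ 0.472 -0.269  0.102]
blue 125 [ 0.471 -0.205  0.102]
red 185 [ 0.475 -0.142  0.101]
```

View pics/f.png

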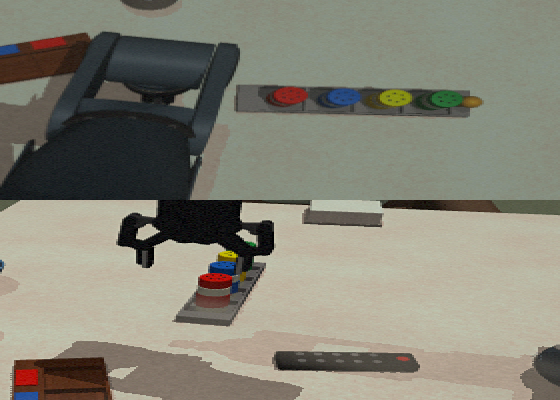

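All four caps sit at z 0.102. From the post at (470,100) in the top half of the picture, the order is green (447,99), yellow (395,98), blue (343,97), red (290,96). The gripper is clear of them.

```bash
python3 -c "
from cell import ctrl
print(ctrl.close_job())"
```

```text
the job is handed in; nothing more can be done
None
```

All four shakers stand upright in the serving rack, in the order green, yellow, blue, red from its brass post, and I handed the job in at about 32 s on the robot's clock; no verdict came back.

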